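Nest the mixing cups on the glue carousel and hold it with the nest in front

ROBOT

A 6-joint arm with a two-finger parallel gripper is mounted at the origin on the work surface. World frame = base frame: x ahead of the robot, y to its left, z up, the work surface at z = 0. Lengths are in m, angles in rad, forces in N, time in s.
With the tool pointing down it reaches from about 0.35 to 0.975 m from the base axis. Payload 4.9 kg.
Tool frame: the origin (TCP) lies on the front face of the gripper's body, between the roots of the fingers; the fingertips stand ctrl.tip_extent ahead of it and the grasp point (between the pads) lies 54 mm ahead of it (ctrl.tip_extent is the distance from the TCP to the fingertips, in m); z points along the fingers, y is the line along which they close (so a half turn about z gives the same grasp; the last joint's range is limited). The gripper opens to 85 mm and grips with 20 to 120 N. Pads are 22 mm wide; open, the fingers measure 114 mm over their backs; the gripper's body (76 mm by 85 mm) begins 54 mm behind the grasp point. The pads swing forward as they close: fully open they stand 13 mm farther back than shut.
Start: joints at [1.06, 0.053, 1.613, -0, 1.476, -0.119], TCP at [0.239, 0.578, 0.304] pointing down, gripper open.
Joint ranges: [-3.01, 3.01], [-1.01, 2.22], [0.06, 2.58], [-1.02, 4.17], [0.09, 2.62], [-3.14, 3.14]. Speed limits (rad/s): [2.57, 2.57, 3.14, 3.14, 3.14, 3.14].

INTERFACE

Orientations are given as a rotation vector (axis times angle).
In Python, from station import ctrl gives the robot as it stands.
- The arm moves only by the tool apply_moves, never from a script. Its argument "rows" is one flat list of numbers, 6 for each row, row after row: the shift along the tool's x, y, z normalised to -1 to 1, where 1 is 0.6 m, then the turn, a rotation vector about the tool's x, y, z normalised to -1 to 1, where 1 is 90 degrees. A call has 1 to 20 rows; each row is the pose to reach, as a shift and turn from the pose commanded when the call began, along the tool's axes at that moment; what a row does not reach only later rows make up. A row lasts 1/10 s, in which the tool goes at most 50 mm and 8.59 degrees, less where a joint would pass 70% of its speed; a pose out of reach is approached as far as the arm can. A call with a number of a shift or a turn outside -1 to 1 is refused whole. A call with a gripper value outside its range is refused whole. "grip" is the opening, from 0 (shut) to 1 (fully open), set as the call begins (left out, the last holds). The fingers move at their own pace and stop on an object; "grip_force" is the grip in N (left out, the last holds). Time passes only in rows, so rows that repeat a pose let the fingers close. It gives the time, the measured TCP pose, the force, the opening and the grip force at its end, in the units of the state.
- ctrl.get_obs(): the state, without advancing time (a new reading comes with each control period).
- ctrl.get_image(name): name is "side" or "top" or "wrist"; returns (picture, depth): 480x640x3 uint8, blue, green, red; 480x640 float32, m along the optical axis (not along the pixel's ray), 0 where there is no reading.
- ctrl.camera_model(name): a dict with "mtx" (3x3 intrinsics, pixels), "R" (3x3) and "t" (3): a world point X has camera coordinates R X + t; the wrist camera has in their place "tool_from_camera" (4x4, takes a point from camera to tool coordinates, whose origin is the TCP and whose axes are the flange's). Camera axes: x right, y down, z forward; pixel columns grow to the right and rows downward; lengths in m; the calibration is good to about 2 mm. A picture is of the moment at which its call begins: read the wrist's pose just before it. camera_model takes no time and is no camera call.
- ctrl.finish_job(): hands the job in; it is judged then, once.
The state is a dict: "t": time; "q": joint angles; "dq": joint speeds; "effort": joint torques, N m; "tool_pos": TCP position; "tool_rot": TCP orientation; "contact_force": force on the tool from outside, world axes, zero at the start; "wrist_torque": the same for the moment, N m; "opening": finger opening in m; "grip_force": force on a finger pad.
Only numpy, scipy, OpenCV 4.12 (cv2) and the standard library are available. Lean on these libraries where they do the work, as an engineer would, in place of code of your own. Each camera call takes 0.05 s, during which the arm holds its last target. There are 200 camera calls.

TASK

Put the glue-up cups away: nest the plain open metal cups in size order, one inside the other, in the largest of the three, which already stands in its bay of the turning glue carousel (set them in, do not drop them from high up; the closed tin stays where it is). Then turn the carousel until the nest stands straight in front, in the middle behind the white mixing shelf of the carousel's stand, and finish while still holding the carousel there firmly with the gripper, so that it cannot turn while I press the lid on. Keep everything else on the carousel upright in its bay and leave the other things on the bench alone.

Things in the scene. Friction and masses are not known exactly. Their poses are not given: they have to be found in the camera images.
- stand: Fixed foot of the carousel: round wooden board 310 mm across, 18 mm thick, with a rectangular mixing shelf (white top, 180 mm wide, 16 mm above the bench) sticking out at its front to 280 mm from the middle. Origin: on the bench, on the carousel's turning axis. Its -x axis points to the front, along the middle of the shelf; z is up.
- turntable: The carousel: round wooden tray, 300 mm across, turning freely either way about the upright axis at its origin (friction 0.06 N m, no detents). Origin: centre of its underside, 30 mm above the bench; its axes turn with it. Floor 10 mm, rim and walls 32 mm above the origin. Five equal bays, walls 6 mm thick; bay centres 92.5 mm from the axis, at the tray's -x and every 72 deg from there.
- handle (a point): Centre of the carousel's wooden T-handle, on the turning axis 153 mm above the bench, turning with the tray: a level bar 84 mm long along its y axis, 20 mm wide along x, 24 mm high, on a round steel post 16 mm thick. It can be gripped across its width from above and turned.
- cup_large: Largest cup: plain straight-sided open aluminium cup, 92 mm outside diameter, 70 mm high, wall 3 mm, floor 4 mm (inside diameter 86 mm). Stands loose in a bay of the carousel, to the left or right of the front, with some 5 mm of play. Origin: centre of its underside; z towards the mouth.
- cup_medium: Middle cup: same make, 66 mm outside diameter, 70 mm high, wall 3 mm, floor 4 mm (inside diameter 60 mm), 84 to 168 g. Stands upright on the bench. Nested, it rests on the floor of the largest cup, its rim 4 mm above that cup's rim. Origin: centre of its underside; z towards the mouth.
- cup_small: Smallest cup: same make, 42 mm outside diameter, 70 mm high, wall 3 mm, 49 to 98 g. Stands upright on the bench. Nested, it rests on the floor of the middle cup, its rim 4 mm above that cup's rim. Origin: centre of its underside; z towards the mouth.
- jar_tall: Glass jar with steel lid, 62 mm across, 92 mm high, loose in a bay of the carousel. Origin: centre of its underside. Stays there.
- jar_low: Low glass jar with steel lid, 66 mm across, 66 mm high, loose in a bay of the carousel. Origin: centre of its underside. Stays there.
- filler_can: Closed steel can, 68 mm across, 75 mm high, loose in a bay of the carousel. Origin: centre of its underside. Stays there.
- glue_bottle: White plastic bottle with black cap, 54 mm across, 98 mm high, loose in a bay of the carousel. Origin: centre of its underside. Stays there.
- wax_tin: Closed flat tin, 68 mm across, 55 mm high, standing on the bench near the cups. Origin: centre of its underside. Not to be moved.
- tape_roll: Roll of masking tape lying flat, 100 mm across, 25 mm high. Origin: centre of its underside. Not to be moved.
- sanding_block: Cork sanding block, 112 x 67 x 32 mm. Origin: centre of its underside. Not to be moved.
- screwdriver: Screwdriver lying on the bench along its x axis. Not to be moved.
Mind the look-alikes: they are no part of the job. What is shaped like the cup_small but orange or yellow is not meant.

How it is judged:
On the way:
1. the middle cup stands in the largest and the smallest in the middle one, all upright and let go of, the largest in its bay of the carousel (horizontal distance between cup_medium and cup_large below 0.015 m and z of cup_medium in the frame of cup_large between 0 and 0.008 m and angle between each of cup_medium, cup_small, cup_large's own z axis and vertical below 0.1 rad and horizontal distance between cup_small and cup_medium below 0.015 m and z of cup_small in the frame of cup_medium between 0 and 0.008 m and z of cup_large in the frame of stand between 0.035 and 0.045 m and horizontal distance between cup_large and turntable below 0.105 m and contact force between the fingers and cup_medium below 0.3 N and contact force between the fingers and cup_small below 0.3 N and contact force between the fingers and cup_large below 0.3 N), for 0.3 s.
At the end, for the whole second after the job is handed in: Cups nested upright, each on the next one's floor (within 4 mm), no finger on them; the largest in its bay, within 15 mm of the middle line behind the shelf; the fingers press on the carousel with over 4 N, it is still (under 0.06 rad/s); jars, can and bottle upright in their bays (all of step 1 and angle between each of jar_tall, jar_low, filler_can, glue_bottle's own z axis and vertical below 0.15 rad and z of each of jar_tall, jar_low, filler_can, glue_bottle in the frame of stand above 0.035 m and horizontal distance between each of jar_tall, jar_low, filler_can, glue_bottle and turntable below 0.13 m and y of cup_large in the frame of stand between -0.015 and 0.015 m and x of cup_large in the frame of stand below -0.06 m and contact force between the fingers and turntable above 4 N and angular speed of turntable below 0.06 rad/s and linear speed of cup_large below 0.02 m/s); the arm keeps its last pose, push and grip.
It fails at once if a cup is dropped: it falls faster than 0.9 m/s, from some 40 mm or more ((contact force between the fingers and cup_medium below 0.05 N and linear speed of cup_medium above 0.9 m/s) or (contact force between the fingers and cup_small below 0.05 N and linear speed of cup_small above 0.9 m/s)).
It fails at once if a jar, can or bottle of the carousel is tipped over or lifted out (angle between any of jar_tall, jar_low, filler_can, glue_bottle's own z axis and vertical above 0.6 rad or z of any of jar_tall, jar_low, filler_can, glue_bottle in the frame of stand above 0.09 m).
It fails at once if a thing on the bench that is not part of the job is moved by more than 30 mm (distance of any of wax_tin, tape_roll, sanding_block, screwdriver from where it was at the start of the episode above 0.03 m).
It also fails if it takes over 66 s, if anything falls off the work surface, if the arm or the gripper's body presses on something with over 40 N, if the wrist force passes 120 N, or if a joint passes its speed limit or range.

## Working session

There is one attempt and no reset: what is moved stays moved. The work goes in short steps, Python scripts to look and compute and a tool call to move; the robot and the scene stay as the last step left them, time stands still between calls to the robot, and variables do not carry over. Pictures are saved under pics/ and viewed, at most 10 in all, crops included, and the job is handed in when it is done.

Besides the shell and the picture viewer there is one more tool, called as a command line: name --argument value ..., lists and objects as JSON in quotes. apply_moves: Moves the arm, as the interface text tells. Its arguments: {"type":"object","properties":{"rows":{"type":"array","items":{"type":"number"}},"grip":{"type":"number"},"grip_force":{"type":"number"}},"required":["rows"]}

```bash
ls; mkdir -p pics; python3 - <<'E'
from station import ctrl
import cv2,numpy as np
o=ctrl.get_obs();print(o, ctrl.tip_extent)
for n in("top","side"):
    im,d=ctrl.get_image(n);cv2.imwrite(f"pics/{n}0.png",im);np.savez(f"pics/{n}0.npz",im=im,d=d)
    print(n,ctrl.camera_model(n))
print(ctrl.camera_model("wrist"))
E
```

```text
pics
{'t': 0.0, 'q': array([ 1.06000299e+00,  5.33646310e-02,  1.61430157e+00,  6.36925759e-06,
        1.47596228e+00, -1.18961597e-01]), 'dq': array([-0.00146918, -0.00042877, -0.00016073, -0.00117905,  0.00031154,
        0.00029664]), 'effort': array([-2.07628385e-03, -3.93658769e+01, -3.70184040e+01, -1.53627734e-04,
        6.81177320e-03, -1.89747840e-05]), 'tool_pos': array([0.23842153, 0.57722972, 0.30265351]), 'tool_rot': array([-6.11434771e-01, -3.08086736e+00,  3.03694944e-03]), 'contact_force': array([-0.22175734, -0.69320327,  0.15141457]), 'wrist_torque': array([ 0.00909296, -0.02047254,  0.02918888]), 'grip_force': 0.0, 'opening': 0.08546731269960554} 0.0726
top {'mtx': array([[486.70380634,   0.        , 317.6323567 ],
       [  0.        , 486.70380634, 232.37454105],
       [  0.        ,   0.        ,   1.        ]]), 'R': array([[-0.00942905, -0.99991856, -0.00860048],
       [-0.99600695,  0.01015505, -0.08869629],
       [ 0.0887764 ,  0.00772982, -0.99602159]]), 't': array([-0.01362444,  0.52116093,  1.4244584 ])}
side {'mtx': array([[521.44499753,   0.        , 326.36447211],
       [  0.        , 521.44499753, 245.89820358],
       [  0.        ,   0.        ,   1.        ]]), 'R': array([[ 0.74662778, -0.6652392 ,  0.00194176],
       [-0.4185543 , -0.47202698, -0.77588841],
       [ 0.51706795,  0.57848711, -0.63086719]]), 't': array([-0.40337749,  0.28937224,  1.31495256])}
{'mtx': array([[387.36247176,   0.        , 316.98774622],
       [  0.        , 387.36247176, 230.17108847],
       [  0.        ,   0.        ,   1.        ]]), 'tool_from_camera': array([[-3.32116760e-04, -9.56700103e-01, -2.91075253e-01,
         7.45148789e-02],
       [ 9.99999608e-01, -7.87887324e-05, -8.82038027e-04,
         2.69924735e-04],
       [ 8.20912421e-04, -2.91075432e-01,  9.56699754e-01,
        -7.02130465e-02],
       [ 0.00000000e+00,  0.00000000e+00,  0.00000000e+00,
         1.00000000e+00]])}
```

View pics/top0.png

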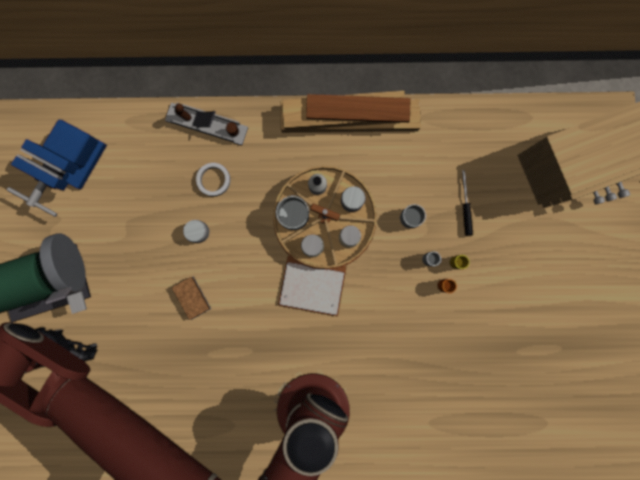

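View pics/side0.png

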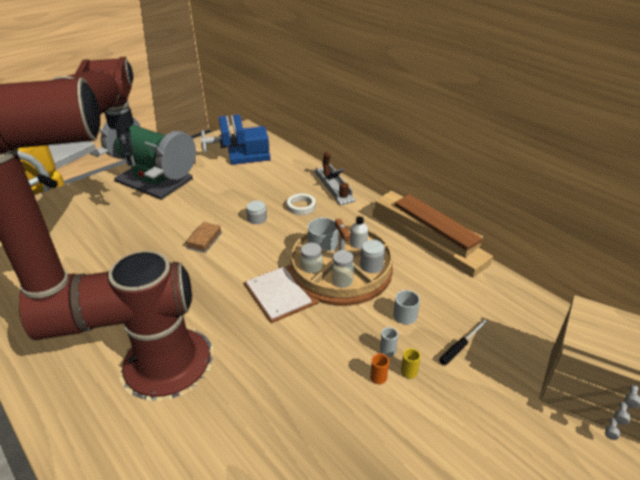

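The top view shows the middle cup at about (413,216), the small cup at (433,258), the yellow and orange look-alikes at (460,262) and (448,286), and the large cup at (292,212). The handle is at (325,213) and the shelf at (312,288). The side view agrees.

```bash
cat > h.py <<'E'
import numpy as np,cv2
from scipy.spatial.transform import Rotation as Ro
from station import ctrl
def cloud(d,cm,T=None):
    v,u=np.mgrid[:480,:640];K=cm["mtx"]
    P=np.stack([(u-K[0,2])/K[0,0]*d,(v-K[1,2])/K[1,1]*d,d],-1)
    return (P-cm["t"])@cm["R"]if T is None else P@T[:3,:3].T+T[:3,3]
def ray(cm,uv,z):
    K=cm["mtx"];r=np.linalg.inv(K)@[uv[0],uv[1],1];r=cm["R"].T@r;o=-cm["R"].T@cm["t"]
    return o+r*(z-o[2])/r[2]
def tool():
    o=ctrl.get_obs();T=np.eye(4);T[:3,:3]=Ro.from_rotvec(o["tool_rot"]).as_matrix();T[:3,3]=o["tool_pos"];return T
def wrist():
    T=tool();im,d=ctrl.get_image("wrist");cm=ctrl.camera_model("wrist");return im,d,T@cm["tool_from_camera"],cm
def circ(P):
    A=np.c_[2*P[:,:2],np.ones(len(P))];s=np.linalg.lstsq(A,(P[:,:2]**2).sum(1),rcond=None)[0]
    return s[:2],np.sqrt(s[2]+s[:2]@s[:2])
E
python3 - <<'E'
from h import *
f=np.load("pics/top0.npz");im,d=f["im"],f["d"];cm=ctrl.camera_model("top");P=cloud(d,cm)
for n,uv,z,r in(("med",(413,216),.07,22),("small",(433,258),.07,14),("large",(292,212),.11,26),("wax",(196,231),.055,20),("yel",(460,262),.07,13),("or",(448,286),.07,13),("sd",(466,205),.02,30)):
    c=ray(cm,uv,z);v,u=np.mgrid[:480,:640];m=(np.hypot(u-uv[0],v-uv[1])<r)&(d>0);Q=P[m]
    k=Q[abs(Q[:,2]-z)<.012]
    print(n,c.round(3),"zmax",np.percentile(Q[:,2],98).round(3),len(k),(k.min(0)+k.max(0))[:2]/2,np.ptp(k,0)[:2].round(3))
# shelf white
hsv=cv2.cvtColor(im,cv2.COLOR_BGR2HSV);m=((hsv[...,1]<60)&(hsv[...,2]>130)).astype(np.uint8);m[:255]=0;m[330:]=0;m[:,:270]=0;m[:,360:]=0
c=max(cv2.findContours(m,0,1)[0],key=cv2.contourArea);b=cv2.boxPoints(cv2.minAreaRect(c));print(b);B=np.array([ray(cm,p,.016) for p in b]);print(B.round(3))
# tray rim: points z .05-.07
v,u=np.mgrid[:480,:640];m=(np.hypot(u-325,v-216)<60)&(d>0);Q=P[m]
# handle
k=Q[abs(Q[:,2]-.165)<.008];print("handle",len(k),k.mean(0).round(4));w,V=np.linalg.eigh(np.cov(k[:,:2].T));print(V[:,1],np.ptp(k,0))
k=Q[abs(Q[:,2]-.062)<.005];c,r=circ(k[np.hypot(*(k[:,:2]-k[:,:2].mean(0)).T)>.135]);print("rim",c,r)
E
```

```text
med [ 0.561 -0.294  0.07 ] zmax 0.072 107 [ 0.56414758 -0.296735  ] [0.064 0.066]
small [ 0.44  -0.348  0.07 ] zmax 0.073 69 [ 0.43987078 -0.34790922] [0.04  0.041]
large [0.571 0.052 0.11 ] zmax 0.163 142 [0.57180387 0.05198125] [0.091 0.09 ]
wax [0.526 0.336 0.055] zmax 0.061 398 [0.52664022 0.34192268] [0.065 0.066]
yel [ 0.428 -0.425  0.07 ] zmax 0.073 77 [ 0.42939099 -0.42929659] [0.038 0.04 ]
or [ 0.36  -0.388  0.07 ] zmax 0.073 73 [ 0.36000787 -0.39022433] [0.04  0.042]
sd [ 0.599 -0.463  0.02 ] zmax 0.027 374 [ 0.60020846 -0.46486243] [0.178 0.172]
[[279.5705  304.10074]
 [286.93964 262.34232]
 [343.4732  272.31882]
 [336.10406 314.07724]]
[[ 0.31   0.096  0.016]
 [ 0.433  0.073  0.016]
 [ 0.402 -0.094  0.016]
 [ 0.28  -0.071  0.016]]
handle 232 [ 0.564  -0.039   0.1653]
[0.39986411 0.91657444] [0.04690701 0.07824253 0.01552393]
rim [ 0.56467446 -0.03877997] 0.14572503566930328
```

```bash
cat >> h.py <<'E'
def go(p,head=None):
    "shift/turn numbers from the present pose to TCP p, pointing down, tool y heading (deg)"
    T=tool();D=T[:3,:3];s=D.T@(np.array(p)-T[:3,3])/.6
    r=np.zeros(3)
    if head is not None:
        h=np.radians(head);y=np.array([np.cos(h),np.sin(h),0]);z=np.array([0,0,-1.]);
        r=Ro.from_matrix(D.T@np.stack([np.cross(y,z),y,z],1)).as_rotvec()/(np.pi/2)
    print(np.r_[s,r].round(4).tolist(),"dist",np.linalg.norm(s*.6).round(3),"deg",(np.linalg.norm(r)*90).round(1))
E
python3 -c "
from h import *
go([.46,.1,.3],10)"
```

```text
[-0.645, -0.5942, 0.0056, -0.0011, 0.0005, 0.6395] dist 0.526 deg 57.6
```

apply_moves --rows '[-0.645, -0.594, 0.005, 0, 0, 0.64, -0.645, -0.594, 0.005, 0, 0, 0.64, -0.645, -0.594, 0.005, 0, 0, 0.64, -0.645, -0.594, 0.005, 0, 0, 0.64, -0.645, -0.594, 0.005, 0, 0, 0.64, -0.645, -0.594, 0.005, 0, 0, 0.64, -0.645, -0.594, 0.005, 0, 0, 0.64, -0.645, -0.594, 0.005, 0, 0, 0.64, -0.645, -0.594, 0.005, 0, 0, 0.64, -0.645, -0.594, 0.005, 0, 0, 0.64, -0.645, -0.594, 0.005, 0, 0, 0.64, -0.645, -0.594, 0.005, 0, 0, 0.64]' --grip 0.7

```text
t: 1.3
tool_pos: [0.461, 0.0978, 0.3004]
tool_rot: [-2.026, -2.4, 0.002]
contact_force: [-1.2, 1.0, -0.1]
opening: 0.0598
grip_force: 0.0
```

```bash
python3 -c "
from h import *
print(ctrl.get_obs()['t'],ctrl.tip_extent,ctrl.get_obs()['opening'])
go([.44,-.348,.26],-37)"
```

```text
1.3 0.0726 0.059817666129244926
[-0.7265, -0.159, 0.0679, -0.0004, 0.0006, 0.5184] dist 0.448 deg 46.7
```

apply_moves --rows '[-0.726, -0.159, 0.068, 0, 0, 0.52, -0.726, -0.159, 0.068, 0, 0, 0.52, -0.726, -0.159, 0.068, 0, 0, 0.52, -0.726, -0.159, 0.068, 0, 0, 0.52, -0.726, -0.159, 0.068, 0, 0, 0.52, -0.726, -0.159, 0.068, 0, 0, 0.52, -0.726, -0.159, 0.068, 0, 0, 0.52, -0.726, -0.159, 0.068, 0, 0, 0.52, -0.726, -0.159, 0.068, 0, 0, 0.52, -0.726, -0.159, 0.068, 0, 0, 0.52, -0.726, -0.159, 0.068, 0, 0, 0.52]'

```text
t: 2.4
tool_pos: [0.4415, -0.3449, 0.2592]
tool_rot: [-2.808, -1.403, 0.0]
contact_force: [0.2, 0.4, 0.9]
opening: 0.0597
grip_force: 0.0
```

```bash
python3 - <<'E'
from h import *
im,d,T,cm=wrist();cv2.imwrite("pics/w1.png",im);P=cloud(d,cm,T);Q=P[d>0]
for n,c,r in(("small",[.44,-.348],.03),("med",[.563,-.297],.045)):
    k=Q[(np.hypot(*(Q[:,:2]-c).T)<r)&(abs(Q[:,2]-.07)<.006)]
    if len(k)>5: print(n,len(k),(k.min(0)+k.max(0))/2,np.ptp(k,0),circ(k))
B=tool();L=(Q-B[:3,3])@B[:3,:3];k=L[(L[:,2]<.085)&(L[:,2]>.02)&(abs(L[:,0])<.04)]
print("finger",len(k),k.max(0) if len(k) else 0,k.min(0) if len(k) else 0)
go([.44,-.348,.122],-37)
E
```

```text
small 927 [ 0.43733578 -0.34958483  0.06819568] [0.04136894 0.04149511 0.00837672] (array([ 0.43753472, -0.34916758]), np.float64(0.01916590937711143))
med 1990 [ 0.56187602 -0.29818159  0.06820279] [0.06556559 0.06550391 0.00834679] (array([ 0.56144214, -0.29809436]), np.float64(0.031038994326720797))
finger 8880 [0.01352777 0.0599982  0.06875476] [-0.01228935 -0.0606206   0.02000307]
[-0.0072, 0.0019, 0.2292, -0.0009, -0.0005, 0.002] dist 0.138 deg 0.2
```

View pics/w1.png

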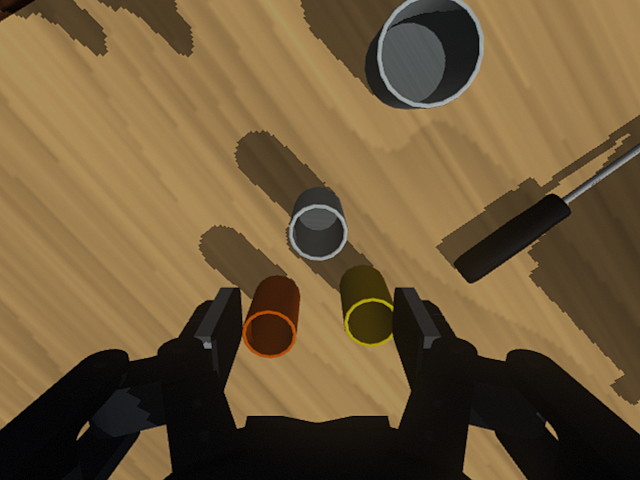

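The wrist view shows the small cup at (318,232), the middle cup at (430,50), and orange and yellow near the fingers. Its measurements agree with the top view within 2–3 mm.

```bash
python3 -c "
from h import *
go([.438,-.3492,.124],-37)"
```

```text
[-0.0108, 0.0004, 0.2259, -0.0009, -0.0005, 0.002] dist 0.136 deg 0.2
```

apply_moves --rows '[-0.011, 0, 0.1, 0, 0, 0, -0.011, 0, 0.16, 0, 0, 0, -0.011, 0, 0.21, 0, 0, 0, -0.011, 0, 0.226, 0, 0, 0, -0.011, 0, 0.226, 0, 0, 0]'

```text
t: 2.95
tool_pos: [0.4375, -0.3484, 0.1234]
tool_rot: [-2.806, -1.407, 0.001]
contact_force: [-0.1, -0.0, -0.0]
opening: 0.0598
grip_force: 0.0
```

apply_moves --rows '[0, 0, 0, 0, 0, 0, 0, 0, 0, 0, 0, 0, 0, 0, 0, 0, 0, 0, 0, 0, 0, 0, 0, 0, 0, 0, 0, 0, 0, 0, 0, 0, 0, 0, 0, 0]' --grip 0.35 --grip_force 30

```text
t: 3.55
tool_pos: [0.4387, -0.3515, 0.1273]
tool_rot: [2.806, 1.403, 0.002]
contact_force: [-0.9, 1.3, 7.1]
opening: 0.0406
grip_force: 30.9
```

```bash
python3 -c "
from h import *
print(ctrl.get_obs()['opening'])
go([.438,-.3492,.23],-37);go([.5625,-.298,.23],-5)"
```

```text
0.04059308264971184
[0.0022, -0.0026, -0.1712, 0.0027, 0.0002, 0.0015] dist 0.103 deg 0.3
[0.195, 0.1123, -0.1708, 0.0026, 0.001, -0.354] dist 0.169 deg 31.9
```

apply_moves --rows '[0, 0, -0.06, 0, 0, 0, 0, 0, -0.13, 0, 0, 0, 0, 0, -0.165, 0, 0, 0, 0.195, 0.112, -0.165, 0, 0, -0.356, 0.195, 0.112, -0.165, 0, 0, -0.356, 0.195, 0.112, -0.165, 0, 0, -0.356, 0.195, 0.112, -0.165, 0, 0, -0.356, 0.195, 0.112, -0.165, 0, 0, -0.356, 0.195, 0.112, -0.165, 0, 0, -0.356, 0.195, 0.112, -0.165, 0, 0, -0.356]'

```text
t: 4.55
tool_pos: [0.5609, -0.2975, 0.2236]
tool_rot: [2.315, 2.123, -0.0]
contact_force: [-0.1, -0.8, -0.7]
opening: 0.0403
grip_force: 31.1
```

```bash
python3 - <<'E'
from h import *
im,d,T,cm=wrist();cv2.imwrite("pics/w2.png",im);P=cloud(d,cm,T);Q=P[d>0]
k=Q[(np.hypot(*(Q[:,:2]-[.5625,-.298]).T)<.045)&(abs(Q[:,2]-.068)<.008)];print(len(k),k.min(0),k.max(0))
B=tool();print(B[:3,3]);L=(Q-B[:3,3])@B[:3,:3];k=L[(abs(L[:,1])<.0215)&(L[:,2]>.045)&(L[:,2]<.135)&(abs(L[:,0])<.05)]
print("held",len(k),k.max(0),k.min(0));go([.5625,-.298,.16],-5)
E
```

```text
1442 [ 0.52952671 -0.32061623  0.06001834] [ 0.59476205 -0.26531651  0.07215827]
[ 0.56090072 -0.2974993   0.22360428]
held 13599 [0.02167207 0.02149465 0.12430224] [-0.02075982 -0.0214733   0.04500984]
[-0.0006, 0.0027, 0.106, 0.0, 0.0, 0.0007] dist 0.064 deg 0.1
```

View pics/w2.png

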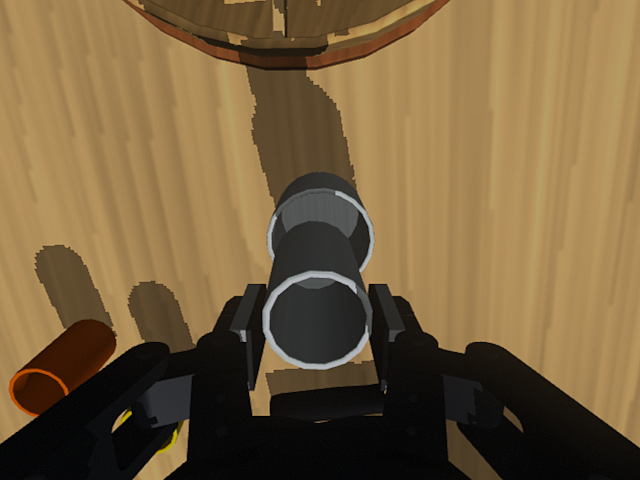

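The view shows the small cup held upright at (318,320), with the middle cup right below it at (320,235). I'll lower it now.

apply_moves --rows '[-0.001, 0.002, 0.04, 0, 0, 0, -0.001, 0.002, 0.08, 0, 0, 0, -0.001, 0.002, 0.11, 0, 0, 0, -0.001, 0.002, 0.13, 0, 0, 0, -0.001, 0.002, 0.13, 0, 0, 0, -0.001, 0.002, 0.13, 0, 0, 0]'

```text
t: 5.2
tool_pos: [0.5629, -0.298, 0.146]
tool_rot: [2.313, 2.125, 0.0]
contact_force: [0.3, -0.9, -0.2]
opening: 0.0406
grip_force: 31.1
```

apply_moves --rows '[0, 0, 0, 0, 0, 0, 0, 0, 0, 0, 0, 0, 0, 0, 0, 0, 0, 0, 0, 0, 0, 0, 0, 0]' --grip 0.65

```text
t: 5.6
tool_pos: [0.563, -0.2979, 0.1462]
tool_rot: [2.312, 2.126, 0.0]
contact_force: [-0.1, -0.5, -0.1]
opening: 0.0554
grip_force: 0.0
```

apply_moves --rows '[0, 0, -0.05, 0, 0, 0, 0, 0, -0.08, 0, 0, 0, 0, 0, -0.08, 0, 0, 0, 0, 0, -0.08, 0, 0, 0]' --grip 1

```text
t: 6.0
tool_pos: [0.563, -0.2979, 0.1942]
tool_rot: [2.311, 2.125, 0.001]
contact_force: [-0.8, -0.7, -0.7]
opening: 0.0855
grip_force: 0.0
```

```bash
python3 - <<'E'
from h import *
im,d,T,cm=wrist();cv2.imwrite("pics/w3.png",im);P=cloud(d,cm,T);Q=P[d>0]
k=Q[(np.hypot(*(Q[:,:2]-[.562,-.298]).T)<.04)]
a=k[k[:,2]>.0715];b=k[(k[:,2]<.0705)&(k[:,2]>.066)]
print(k[:,2].max());
for q in(a,b):print(len(q),q.min(0),q.max(0))
go([.562,-.298,.121],-5)
E
```

```text
0.21944184286946095
26785 [ 0.522311   -0.32894014  0.07150076] [ 0.60195416 -0.26561682  0.21944184]
2184 [ 0.52945798 -0.33124785  0.06600665] [ 0.59490482 -0.26523675  0.07049951]
[-0.0008, -0.0006, 0.1199, -0.0003, -0.0002, 0.0021] dist 0.072 deg 0.2
```

View pics/w3.png

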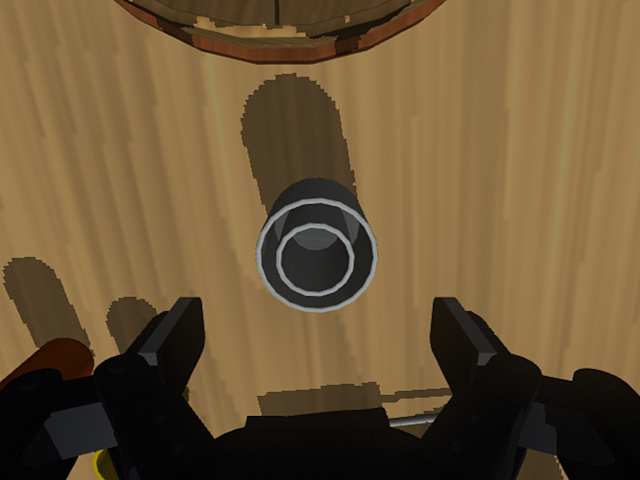

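The small cup is nested upright in the middle one, rings centred at (316,258). Next I'll grasp the middle cup.

apply_moves --rows '[-0.001, 0, 0.05, 0, 0, 0, -0.001, 0, 0.1, 0, 0, 0, -0.001, 0, 0.118, 0, 0, 0, -0.001, 0, 0.118, 0, 0, 0]'

```text
t: 6.45
tool_pos: [0.5608, -0.2971, 0.119]
tool_rot: [-2.308, -2.122, 0.002]
contact_force: [-0.4, -0.5, 0.2]
opening: 0.0851
grip_force: 0.0
```

apply_moves --rows '[0, 0, 0, 0, 0, 0, 0, 0, 0, 0, 0, 0, 0, 0, 0, 0, 0, 0, 0, 0, 0, 0, 0, 0, 0, 0, 0, 0, 0, 0, 0, 0, 0, 0, 0, 0]' --grip 0.6 --grip_force 40

```text
t: 7.05
tool_pos: [0.5635, -0.299, 0.1246]
tool_rot: [2.31, 2.124, 0.001]
contact_force: [-0.8, 0.4, 5.8]
opening: 0.0648
grip_force: 45.2
```

apply_moves --rows '[0, 0, -0.05, 0, 0, 0, 0, 0, -0.12, 0, 0, 0, 0, 0, -0.2, 0, 0, 0, 0, 0, -0.25, 0, 0, 0, 0, 0, -0.25, 0, 0, 0]'

```text
t: 7.55
tool_pos: [0.5645, -0.2995, 0.2792]
tool_rot: [2.305, 2.119, 0.004]
contact_force: [1.1, -1.8, -1.7]
opening: 0.0648
grip_force: 45.7
```

```bash
python3 - <<'E'
from h import *
# second (last) measurement of the large cup in the top view; arm is away to the right
im,d=ctrl.get_image("top");cm=ctrl.camera_model("top");P=cloud(d,cm);Q=P[d>0]
k=Q[(np.hypot(*(Q[:,:2]-[.572,.052]).T)<.055)&(abs(Q[:,2]-.11)<.008)];print(len(k),(k.min(0)+k.max(0))/2,np.ptp(k,0))
c=(k.min(0)+k.max(0))/2
B=tool();print(B[:3,3]);go([c[0],c[1],.28],-5)
E
```

```text
131 [0.57172262 0.05202686 0.1099187 ] [0.09100348 0.09022088 0.01540562]
[ 0.56342347 -0.29877617  0.27540937]
[0.5838, -0.0351, -0.0092, 0.0028, 0.0015, 0.0022] dist 0.351 deg 0.3
```

apply_moves --rows '[0, 0, -0.07, 0, 0, 0, 0.584, -0.035, -0.08, 0, 0, 0, 0.584, -0.035, -0.08, 0, 0, 0, 0.584, -0.035, -0.08, 0, 0, 0, 0.584, -0.035, -0.08, 0, 0, 0, 0.584, -0.035, -0.08, 0, 0, 0, 0.584, -0.035, -0.08, 0, 0, 0, 0.584, -0.035, -0.08, 0, 0, 0, 0.584, -0.035, -0.06, 0, 0, 0, 0.584, -0.035, -0.06, 0, 0, 0, 0.584, -0.035, -0.06, 0, 0, 0]'

```text
t: 8.7
tool_pos: [0.5702, 0.0519, 0.306]
tool_rot: [-2.311, -2.124, 0.006]
contact_force: [0.2, -0.8, -1.9]
opening: 0.0649
grip_force: 46.5
```

```bash
python3 - <<'E'
from h import *
im,d,T,cm=wrist();cv2.imwrite("pics/w4.png",im);P=cloud(d,cm,T);Q=P[d>0]
k=Q[(np.hypot(*(Q[:,:2]-[.572,.052]).T)<.053)&(abs(Q[:,2]-.108)<.006)];print(len(k),k.min(0),k.max(0))
B=tool();print(B[:3,3],ctrl.get_obs()["opening"]);L=(Q-B[:3,3])@B[:3,:3];k=L[(abs(L[:,1])<.036)&(L[:,2]>.045)&(L[:,2]<.135)&(abs(L[:,0])<.05)]
print("held",len(k),k.max(0),k.min(0));go([.572,.052,.2],-5)
E
```

```text
1177 [0.52435218 0.03143754 0.10203214] [0.61559074 0.09714455 0.11226075]
[0.57066055 0.05149118 0.30700915] 0.06473515043551308
held 28735 [0.03431403 0.03599188 0.12295043] [-0.03221914 -0.03599992  0.04500561]
[0.0011, 0.0027, 0.1783, -0.0018, 0.0003, 0.0012] dist 0.107 deg 0.2
```

View pics/w4.png

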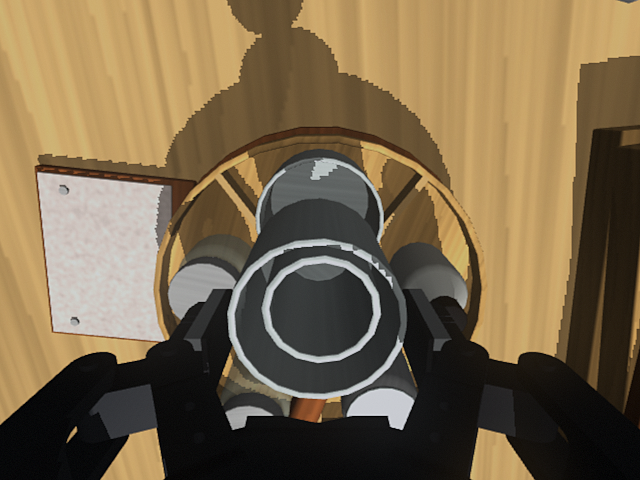

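The view shows the pair held upright, with the large cup's rim at (320,205) straight below. The centres agree within 2 mm, so I'll lower and release.

apply_moves --rows '[0, 0.001, 0.05, 0, 0, 0, 0, 0.001, 0.1, 0, 0, 0, 0, 0.001, 0.14, 0, 0, 0, 0, 0.001, 0.18, 0, 0, 0, 0, 0.001, 0.2, 0, 0, 0, 0, 0.001, 0.208, 0, 0, 0, 0, 0.001, 0.208, 0, 0, 0]'

```text
t: 9.45
tool_pos: [0.5718, 0.0519, 0.1839]
tool_rot: [-2.314, -2.125, 0.0]
contact_force: [-0.3, 0.2, -2.3]
opening: 0.065
grip_force: 46.5
```

apply_moves --rows '[0, 0, 0, 0, 0, 0, 0, 0, 0, 0, 0, 0, 0, 0, 0, 0, 0, 0, 0, 0, 0, 0, 0, 0]' --grip 0.92

```text
t: 9.85
tool_pos: [0.5722, 0.0526, 0.1849]
tool_rot: [2.312, 2.126, 0.002]
contact_force: [0.6, 0.4, 0.3]
opening: 0.0785
grip_force: 0.0
```

apply_moves --rows '[0, 0, -0.04, 0, 0, 0, 0, 0, -0.1, 0, 0, 0, 0, 0, -0.16, 0, 0, 0, 0, 0, -0.18, 0, 0, 0, 0, 0, -0.18, 0, 0, 0]'

```text
t: 10.35
tool_pos: [0.5728, 0.0526, 0.295]
tool_rot: [2.31, 2.124, 0.006]
contact_force: [0.3, 0.1, -0.4]
opening: 0.0788
grip_force: 0.0
```

```bash
python3 - <<'E'
from h import *
im,d,T,cm=wrist();cv2.imwrite("pics/w5.png",im);P=cloud(d,cm,T);Q=P[d>0]
for r0,r1,c in((.0,.06,[.571,.0515]),):
    k=Q[(np.hypot(*(Q[:,:2]-c).T)<r1)&(Q[:,2]<.135)]
    for lo,hi in((.1065,.1115),(.1125,.1155),(.1165,.121)):
        q=k[(k[:,2]>lo)&(k[:,2]<hi)];print(lo,len(q),q.min(0),q.max(0),circ(q)[0])
go([.5645,-.039,.26],-23.6)
E
```

```text
0.1065 2541 [0.52457326 0.00549038 0.10650072] [0.61555996 0.09710895 0.11149963] [0.57023501 0.05224186]
0.1125 1381 [0.53929465 0.01973911 0.11250357] [0.6047117  0.08514059 0.11549583] [0.57203293 0.05287077]
0.1165 817 [0.55153684 0.03828333 0.11655109] [0.5926204  0.07977548 0.12015262] [0.5720195  0.05938147]
[-0.1531, 0.0005, 0.054, 0.0009, -0.0002, 0.2088] dist 0.097 deg 18.8
```

View pics/w5.png

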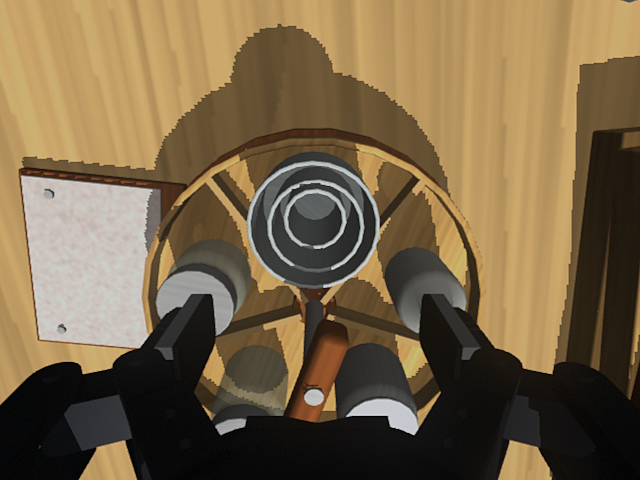

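All three rims are concentric near (315,222), at heights 0.110, 0.114 and 0.118, so the nest is right. The handle is at (317,375), and I'll go to it next.

apply_moves --rows '[-0.153, 0, 0.054, 0, 0, 0.209, -0.153, 0, 0.054, 0, 0, 0.209, -0.153, 0, 0.054, 0, 0, 0.209, -0.153, 0, 0.054, 0, 0, 0.209, -0.153, 0, 0.054, 0, 0, 0.209]' --grip 0.55

```text
t: 10.9
tool_pos: [0.5636, -0.0383, 0.2584]
tool_rot: [-2.626, -1.721, 0.002]
contact_force: [0.1, 1.2, -0.3]
opening: 0.0466
grip_force: 0.0
```

```bash
python3 - <<'E'
from h import *
print(ctrl.get_obs()["opening"],tool()[:3,3]);go([.5645,-.039,.211],-23.6)
E
```

```text
0.0466477155374432 [ 0.56363353 -0.03826868  0.25835145]
[-0.0005, 0.002, 0.0789, -0.0013, 0.0, 0.0008] dist 0.047 deg 0.1
```

apply_moves --rows '[0, 0.001, 0.04, 0, 0, 0, 0, 0.001, 0.079, 0, 0, 0, 0, 0.001, 0.079, 0, 0, 0]'

```text
t: 11.2
tool_pos: [0.5627, -0.0375, 0.2084]
tool_rot: [-2.623, -1.72, 0.008]
contact_force: [-0.2, -0.3, -0.5]
opening: 0.0473
grip_force: 0.0
```

apply_moves --rows '[0, 0, 0, 0, 0, 0, 0, 0, 0, 0, 0, 0, 0, 0, 0, 0, 0, 0, 0, 0, 0, 0, 0, 0, 0, 0, 0, 0, 0, 0, 0, 0, 0, 0, 0, 0]' --grip 0 --grip_force 50

```text
t: 11.8
tool_pos: [0.5645, -0.0383, 0.2139]
tool_rot: [-2.627, -1.72, -0.001]
contact_force: [-3.8, 3.1, 2.5]
opening: 0.0192
grip_force: 53.2
```

```bash
python3 - <<'E'
from h import *
T=tool();print(np.degrees(np.arctan2(T[1,1],T[0,1])),T[:3,3])
E
```

```text
-23.566288460133617 [ 0.56447623 -0.03832498  0.21389204]
```

apply_moves --rows '[0, 0, 0, 0, 0, -0.02, 0, 0, 0, 0, 0, -0.05, 0, 0, 0, 0, 0, -0.09, 0, 0, 0, 0, 0, -0.14, 0, 0, 0, 0, 0, -0.19, 0, 0, 0, 0, 0, -0.24, 0, 0, 0, 0, 0, -0.29, 0, 0, 0, 0, 0, -0.34, 0, 0, 0, 0, 0, -0.39, 0, 0, 0, 0, 0, -0.44, 0, 0, 0, 0, 0, -0.49, 0, 0, 0, 0, 0, -0.54, 0, 0, 0, 0, 0, -0.59, 0, 0, 0, 0, 0, -0.64, 0, 0, 0, 0, 0, -0.69, 0, 0, 0, 0, 0, -0.74, 0, 0, 0, 0, 0, -0.79, 0, 0, 0, 0, 0, -0.83, 0, 0, 0, 0, 0, -0.86, 0, 0, 0, 0, 0, -0.88]'

```text
t: 13.8
tool_pos: [0.5625, -0.0389, 0.2138]
tool_rot: [-0.924, -2.995, 0.003]
contact_force: [-15.8, 0.4, 9.1]
opening: 0.0192
grip_force: 54.1
```

apply_moves --rows '[0, 0, 0, 0, 0, -0.015, 0, 0, 0, 0, 0, -0.03, 0, 0, 0, 0, 0, -0.04, 0, 0, 0, 0, 0, -0.048, 0, 0, 0, 0, 0, -0.048, 0, 0, 0, 0, 0, -0.048, 0, 0, 0, 0, 0, -0.048, 0, 0, 0, 0, 0, -0.048]'

```text
t: 14.6
tool_pos: [0.5624, -0.039, 0.2138]
tool_rot: [-0.813, -3.027, 0.003]
contact_force: [-16.8, -0.5, 8.6]
opening: 0.0192
grip_force: 54.1
```

```bash
python3 - <<'E'
from h import *
T=tool();print(np.degrees(np.arctan2(T[1,1],T[0,1])),T[:3,3])
a,b=ctrl.get_image("side"),ctrl.get_image("top");cv2.imwrite("pics/s6.png",a[0]);cv2.imwrite("pics/t6.png",b[0][130:350,230:430].repeat(2,0).repeat(2,1))
C=np.array([.5645,-.039]);f=np.radians(169.3);e=np.array([np.cos(f),np.sin(f)]);g=C+.0925*e
for n,x in(("top",b),("side",a)):
    P=cloud(x[1],ctrl.camera_model(n));Q=P[x[1]>0]
    k=Q[(np.hypot(*(Q[:,:2]-g).T)<.065)&(abs(Q[:,2]-.11)<.012)];c=(k.min(0)+k.max(0))[:2]/2
    print(n,len(k),c,np.ptp(k,0),"along",(c-C)@e,"lateral",e[0]*(c-C)[1]-e[1]*(c-C)[0])
E
```

```text
59.946321375889625 [ 0.56240634 -0.039003    0.21383474]
top 68 [ 0.50561098 -0.02721795] [0.02858919 0.06970306 0.02264941] along 0.06005263651114532 lateral -0.0006434677660944934
side 558 [ 0.47430256 -0.02228562] [0.09445877 0.09617289 0.02364271] along 0.091732463101478 lateral 0.00032289262646580455
```

View pics/s6.png

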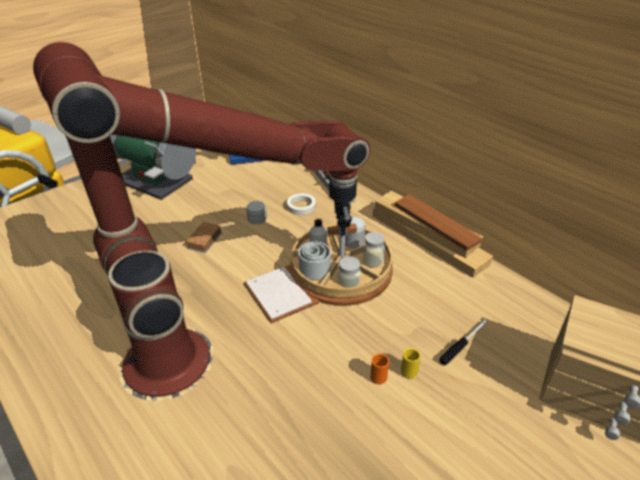

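View pics/t6.png

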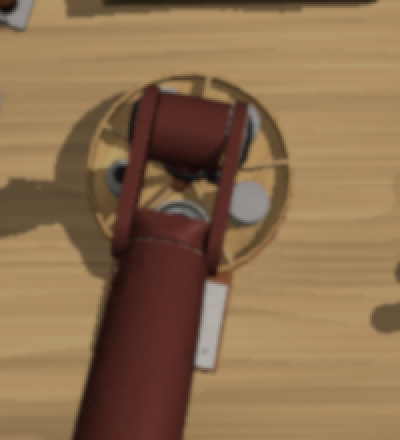

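The side view shows the nest upright at (315,255), centred behind the shelf (lateral offset about 0–1 mm). All the jars are upright and the gripper is holding the handle. I'll hand it in.

```bash
python3 -c "
from station import ctrl
print(ctrl.get_obs()['dq'].round(4),ctrl.get_obs()['grip_force']);print(ctrl.finish_job())"
```

```text
[-0.      0.002  -0.0025 -0.0029 -0.0004 -0.0013] 54.137848019599915
the job is handed in; nothing more can be done
None
```

The three cups are nested in the carousel and turned to within about 1 mm of the middle line behind the shelf, with the gripper holding the handle at about 54 N; I handed the job in at about 15 s, but no verdict was shown.

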